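# Click the spice rack's sliding end stop into its catch

## Robot

A 6-joint arm with a two-finger parallel gripper is mounted at the origin on a cart in front of the work surface, level with it; the furniture and walls round the work are solid. World frame = base frame: x ahead of the robot, y to its left, z up, the work surface at z = 0. Lengths are in m, angles in rad, forces in N, time in s.
With the tool pointing down it reaches from about 0.225 to 0.875 m from the base axis. Payload 3.4 kg.
Tool frame: the origin (TCP) lies between the finger pads; the fingertips stand 19 mm ahead of it and the grasp point (between the pads) is the TCP; z points along the fingers, y is the line along which they close (so a half turn about z gives the same grasp; the last joint's range is limited). The gripper opens to 85 mm and grips with 20 to 120 N. Pads are 22 mm wide; open, the fingers measure 114 mm over their backs; the gripper's body (76 mm by 85 mm) begins 54 mm behind the grasp point. The pads swing forward as they close: fully open they stand 13 mm farther back than shut.
Start: joints at [1.132, 0.276, 1.505, -0, 1.361, -0.121], TCP at [0.18, 0.546, 0.25] pointing down, gripper open.
Joint ranges: [-2.89, 2.89], [-0.75, 2.08], [0.22, 2.7], [-1.18, 4.32], [0.11, 2.71], [-2.7, 2.7]. Speed limits (rad/s): [2.57, 2.57, 3.14, 3.14, 3.14, 3.14].

## Interface

Orientations are given as a unit quaternion [w, x, y, z].
In Python, from rig import get_state, imaging, ticket gives the robot as it stands. The module is installed in compiled form; this text tells all that it offers.
- The arm moves only by the shell command python3 -m inch 'ROWS' [FORCE]. ROWS is JSON, a list of rows, each an object with "claw": the opening, from -1 (shut) to 1 (fully open); "travel": the shift along the world's x, y, z in units of 200 mm (1.0 is 200 mm), a list of three; "turn": the turn about the world's z in units of 180 degrees (1.0 is 180 degrees). A call has 1 to 5 rows; each row is the pose to reach, as a shift and turn from the pose commanded when the call began, turning the shorter way round; what a row does not reach only later rows make up. A row lasts 1/10 s, in which the tool goes at most 50 mm and 8.59 degrees, less where a joint would pass 70% of its speed; a pose out of reach is approached as far as the arm can. A call with a number of a shift or a turn outside -1 to 1 is refused whole. A call with a gripper value outside its range is refused whole. The fingers move at their own pace and stop on an object; FORCE is the grip in N (left out, the last holds). Time passes only in rows, so rows that repeat a pose let the fingers close. It gives the time, the measured TCP pose, the force, the opening and the grip force at its end, in the units of the state.
- get_state(): the state, without advancing time (a new reading comes with each control period).
- imaging.get_image(name): name is "side" or "top" or "wrist"; returns the picture (420x560x3 uint8, red, green, blue); there is no depth.
- imaging.camera_params(name): a dict with "camera_matrix" (3x3 intrinsics, pixels), "k1" (the pictures are not rectified: a ray, as slopes to the right and down, at radius r is drawn at 1 + k1 r^2 times it, then the intrinsics apply), "cam_to_world" (4x4, takes a point from camera to world coordinates); the wrist camera has in their place "T_tool_cam" (4x4, takes a point from camera to tool coordinates, whose origin is the TCP and whose axes are the flange's). Camera axes: x right, y down, z forward; pixel columns grow to the right and rows downward; lengths in m; the calibration is good to about 2 mm. A picture is of the moment at which its call begins: read the wrist's pose just before it. camera_params takes no time and is no camera call.
- ticket.sign_off(): hands the job in; it is judged then, once.
The state is a dict: "clock": time; "qpos": joint angles; "qd": joint speeds; "effort": joint torques, N m; "position": TCP position; "ee_rot": TCP orientation; "contact_force": force on the tool from outside, world axes, zero at the start; "moment": the same for the moment, N m; "width": finger opening in m; "gripper_force": force on a finger pad.
Only numpy, scipy, OpenCV 4.12 (cv2) and the standard library are available. Lean on these libraries where they do the work, as an engineer would, in place of code of your own. Each camera call takes 0.05 s, during which the arm holds its last target. There are 200 camera calls.

## Task

The spice rack on the worktop has an upright end stop that slides along a rail. With closed fingertips against its bare metal face, push the stop along the rail towards the jars until you feel it ride over the first ridge and drop into the catch on the rail, not past it, and leave it sitting there by itself. Do not grip the stop or touch its rubber side, and do not disturb the jars or anything else.

Things in the scene. Friction and masses are not known exactly. Their poses are not given: they have to be found in the camera images.
- rack: wooden spice rack, board 130 (x) x 400 (y) x 16 mm, fixed on the worktop. Origin: centre of its underside. Own y runs along the rack to the jars and the closed end (wall 80 mm high); the -y end is open; own x points to the back fence (50 mm high, x = +60). A rail runs along own y at x = -45, top 34 mm high, with end blocks 42 mm high at y = -190 and +184
- stop: sliding end stop: black carriage (40 x 40 mm, 56 mm high, steel boss to 64) on the rail, upright aluminium plate across the rack. Axes as the rack's; slides along own y only, from -160 to +55 mm in the rack frame. Origin: on the rail line at worktop level, under the carriage's sprung roller; pointer on the front at y = 0. Drag about 1 N + 10 N per m/s; it stays where left
- stop_face (a point): centre of the bare flat pushing face of the stop's plate, looking to the stop's own -y, 68 mm above the worktop; in the stop's frame x = +38, y = -23 mm. The plate is 112 mm wide (along x), 6 mm thick, from 20 to 117 mm above the worktop, cut out over the rail; nothing stands out behind that face
- stop_pad: dark rubber sheet, 4 mm thick, 70 x 88 mm, on the jar side of the stop's plate (in the stop's frame x 21 to 91, y -17 to -13 mm); moves with the stop; the fingers must not touch it. Origin as the stop's
- catch: steel saddle clip 42 mm long (y), 22 mm wide, clamped on the rail; where along it varies; it does not move. Axes as the rack's. Origin: on the rail line at worktop level, in the middle of the valley between two cross ridges at own y = -8 and +8 mm; a fin points to the front at y = 0. The stop is in the catch when their origins agree along y (pointer over fin)
- first_ridge (a point): top of the catch's ridge that the stop meets first (y = -8 mm in the catch's frame, 40 mm high). The stop runs freely to y = -15 mm in the catch's frame; then the push rises to about 7 N and falls to nothing past the crest at -8; from about -6 on the stop jumps ahead by itself into the valley. The ridge at +8 is alike: the same push carries the stop over it and out
- spice_jar_1: spice jar, 44 to 46 mm diameter, 99 to 106 mm tall, green lid; origin at the centre of its underside. Loose; one of the row standing on the rack beyond the stop, to be left alone
- spice_jar_3: spice jar, 44 to 46 mm diameter, 99 to 106 mm tall, green lid; origin at the centre of its underside. Loose; one of the row standing on the rack beyond the stop, to be left alone
- spice_jar_4: spice jar, 44 to 46 mm diameter, 99 to 106 mm tall, green lid; origin at the centre of its underside. Loose; one of the row standing on the rack beyond the stop, to be left alone
- salt_shaker: salt shaker, 44 mm diameter, 90 mm tall; origin at the centre of its underside; loose bystander on the worktop, to be left alone
- garlic: garlic bulb, about 53 mm, 52 mm tall; origin at the centre of its underside; loose bystander on the worktop, to be left alone
- pepper_mill: wooden pepper mill, 58 mm diameter, 170 mm tall; origin at the centre of its underside; loose bystander on the worktop, to be left alone
- tumbler: small clear glass tumbler, 48 mm diameter, 61 mm tall; origin at the centre of its underside; loose bystander on the worktop, to be left alone

How it is judged:
By the outcome, as a careful person would: the job done as asked, in the order asked, and still so for the second after the job is handed in, with the robot touching nothing.
It also fails if it takes over 38 s, if anything falls off the work surface, if the arm or the gripper's body presses on something with over 40 N, if the wrist force passes 120 N, or if a joint passes its speed limit or range.

## Working session

There is one attempt and no reset: what is moved stays moved. The work goes in short steps, Python scripts to look and compute and a shell command to move; the robot and the scene stay as the last step left them, time stands still between calls to the robot, and variables do not carry over. Pictures are saved under pics/ and viewed, at most 10 in all, crops included, and the job is handed in when it is done.

```bash
mkdir -p pics; python3 - <<'E'
from rig import get_state, imaging
import cv2, numpy as np
s=get_state(); print({k:np.round(v,3).tolist() for k,v in s.items()})
for n in("side","top"):
    im=imaging.get_image(n); cv2.imwrite(f"pics/{n}0.png",im[...,::-1])
for n in("side","top","wrist"):
    print(n,imaging.camera_params(n))
E
```

```text
{'clock': 0.0, 'qpos': [1.132, 0.277, 1.506, -0.0, 1.361, -0.121], 'qd': [-0.0, -0.001, 0.001, -0.0, 0.0, 0.001], 'effort': [-0.002, -41.677, -24.58, -0.0, 0.011, -0.0], 'position': [0.179, 0.546, 0.249], 'ee_rot': [-0.0, 0.158, 0.987, -0.001], 'contact_force': [0.969, -0.21, 0.295], 'moment': [-0.001, -0.046, -0.024], 'gripper_force': 0.0, 'width': 0.085}
side {'camera_matrix': array([[403.88720512,   0.        , 277.45481253],
       [  0.        , 403.88720512, 203.94068322],
       [  0.        ,   0.        ,   1.        ]]), 'k1': -0.093300713201028, 'cam_to_world': array([[-0.20873567, -0.39077829,  0.89650529, -0.65161742],
       [-0.97791414,  0.0933815 , -0.18698618,  0.34016571],
       [-0.01064687, -0.91573589, -0.40163967,  0.58657221],
       [ 0.        ,  0.        ,  0.        ,  1.        ]])}
top {'camera_matrix': array([[536.35245899,   0.        , 282.97795545],
       [  0.        , 536.35245899, 211.66488341],
       [  0.        ,   0.        ,   1.        ]]), 'k1': -0.06968201413479032, 'cam_to_world': array([[ 0.25750294, -0.8857966 ,  0.38607852, -0.20975928],
       [-0.96622832, -0.23201173,  0.11213118, -0.06191404],
       [-0.00975067, -0.4019141 , -0.91562546,  1.58434167],
       [ 0.        ,  0.        ,  0.        ,  1.        ]])}
wrist {'camera_matrix': array([[305.70410859,   0.        , 273.08846322],
       [  0.        , 305.70410859, 209.30085876],
       [  0.        ,   0.        ,   1.        ]]), 'k1': -0.00022478429378455913, 'T_tool_cam': array([[ 3.11123999e-05, -9.58861462e-01, -2.83874437e-01,
         7.19115790e-02],
       [ 9.99999660e-01,  2.63914621e-04, -7.81842748e-04,
        -1.60575618e-03],
       [ 8.24597494e-04, -2.83874316e-01,  9.58861144e-01,
        -1.24386931e-01],
       [ 0.00000000e+00,  0.00000000e+00,  0.00000000e+00,
         1.00000000e+00]])}
```

View pics/top0.png

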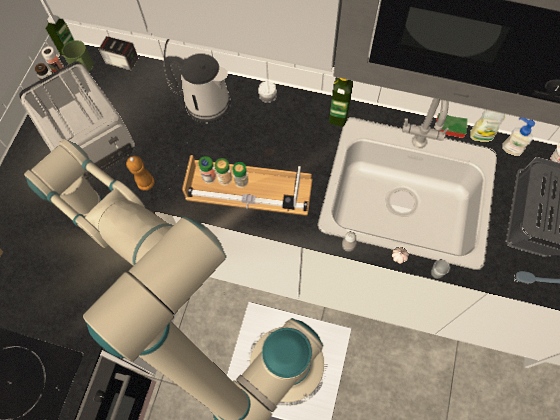

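View pics/side0.png

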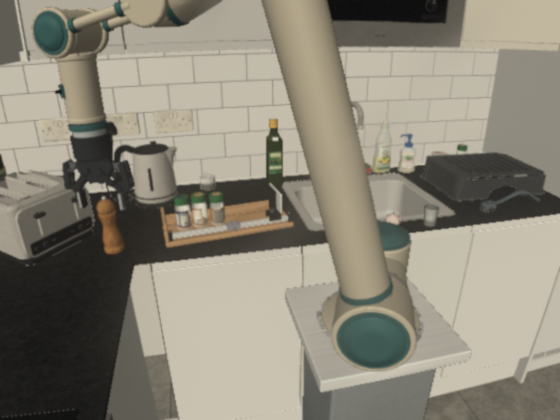

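The top view shows the rack at x 185–310, y 155–212, with the stop near (290,200), the catch near (248,200) and the jars at (206–240,165). I'll zoom in on it.

```bash
python3 - <<'E'
import cv2
im=cv2.imread("pics/top0.png")[145:220,175:320]
cv2.imwrite("pics/topc.png",cv2.resize(im,None,fx=5.5,fy=5.5,interpolation=cv2.INTER_CUBIC))
E
```

```text
(no output)
```

View pics/topc.png

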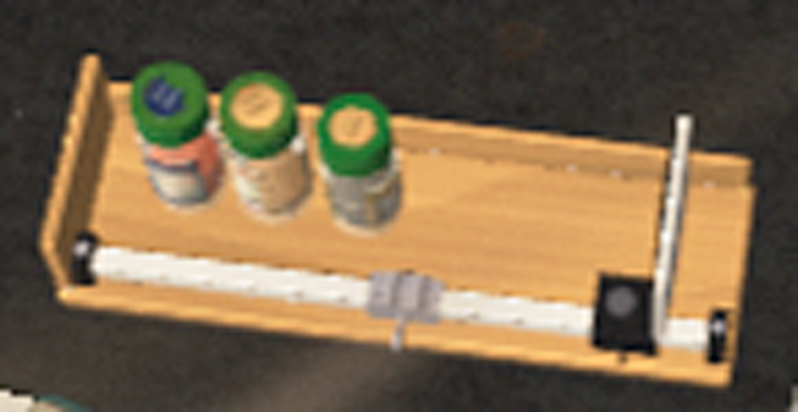

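The crop shows, in full-image pixels from crop/5.5 + (175,145), the end blocks at crop (85,242) and (718,325), the boss at (621,302), the catch at (404,293) with its fin tip at (397,345), and the plate's top edge from (684,118) to (663,270).

```bash
cat > h.py <<'E'
import numpy as np, cv2
from rig import imaging, get_state
from scipy.spatial.transform import Rotation as R
def ray(n,uv,T=None):
    p=imaging.camera_params(n)
    T=p["cam_to_world"] if T is None else T
    d=cv2.undistortPoints(np.array([[uv]],float),p["camera_matrix"],np.array([p["k1"],0,0,0]))[0,0]
    return T[:3,3],T[:3,:3]@np.r_[d,1]
def hit(n,uv,z,T=None):
    o,d=ray(n,uv,T); return o+d*(z-o[2])/d[2]
def wristT(s):
    w,x,y,z=s["ee_rot"]; T=np.eye(4); T[:3,:3]=R.from_quat([x,y,z,w]).as_matrix(); T[:3,3]=s["position"]
    return T@imaging.camera_params("wrist")["T_tool_cam"]
E
python3 - <<'E'
from h import *
c=lambda u,v:(175+(u+.5)/5.5-.5,145+(v+.5)/5.5-.5)
P={}
for k,u,v,z in [("blkL",85,242,.042),("blkR",718,325,.042),("cornL",60,298,.016),("cornR",727,382,.016),("boss",621,302,.064),("catch",404,293,.038),("plateback",684,118,.117),("platefront",664,265,.117)]:
    P[k]=hit("top",c(u,v),z); print(k,P[k].round(4))
for a,b in(("blkR","blkL"),("cornR","cornL"),("platefront","plateback")):
    d=P[b]-P[a]; print(a,np.degrees(np.arctan2(d[1],d[0])),np.linalg.norm(d[:2]))
d=P["blkL"]-P["blkR"];d/=np.linalg.norm(d)
for k in P: print(k,((P[k]-P["blkR"])@d*1e3-190).round(1))
E
```

```text
blkL [0.4432 0.4368 0.042 ]
blkR [0.4849 0.0663 0.042 ]
cornL [0.4156 0.4476 0.016 ]
cornR [0.4627 0.0547 0.016 ]
boss [0.475  0.1213 0.064 ]
catch [0.4605 0.2476 0.038 ]
plateback [0.571  0.1096 0.117 ]
platefront [0.4789 0.0977 0.117 ]
blkR 96.4358397980083 0.3728493753151522
cornR 96.84608807879422 0.3957494983389378
platefront 7.397221653598855 0.09281286483233181
blkL 182.8
blkR -190.0
cornL 196.7
cornR -199.1
boss -134.3
catch -7.1
plateback -156.6
platefront -158.2
```

```bash
python3 -m inch '[{"claw":-1,"travel":[0.11,-0.16,0],"turn":-0.024},{"claw":-1,"travel":[0.23,-0.32,0],"turn":-0.048},{"claw":-1,"travel":[0.34,-0.48,0],"turn":-0.072},{"claw":-1,"travel":[0.45,-0.64,0],"turn":-0.096},{"claw":-1,"travel":[0.57,-0.8,0],"turn":-0.12}]'; python3 -m inch '[{"claw":-1,"travel":[0.11,-0.16,0],"turn":-0.024},{"claw":-1,"travel":[0.23,-0.32,0],"turn":-0.048},{"claw":-1,"travel":[0.34,-0.48,0],"turn":-0.072},{"claw":-1,"travel":[0.45,-0.64,0],"turn":-0.096},{"claw":-1,"travel":[0.57,-0.8,0],"turn":-0.12}]'; python3 -m inch '[{"claw":-1,"travel":[0.11,-0.16,0],"turn":-0.024},{"claw":-1,"travel":[0.23,-0.32,0],"turn":-0.048},{"claw":-1,"travel":[0.34,-0.48,0],"turn":-0.072},{"claw":-1,"travel":[0.45,-0.64,0],"turn":-0.096},{"claw":-1,"travel":[0.57,-0.8,0],"turn":-0.12}]'; python3 -m inch '[{"claw":-1,"travel":[0,0,0],"turn":0},{"claw":-1,"travel":[0,0,0],"turn":0}]'
python3 - <<'E'
from h import *
s=get_state(); im=imaging.get_image("wrist"); cv2.imwrite("pics/w1.png",im[...,::-1])
print(s["position"],R.from_quat(np.roll(s["ee_rot"],-1)).as_matrix().round(3))
E
```

```text
clock: 0.6
position: [0.2939, 0.3847, 0.25]
ee_rot: [-0.0, 0.342, 0.94, -0.0]
contact_force: [-0.0, -0.5, 0.9]
width: 0.0126
gripper_force: 0.0
clock: 1.1
position: [0.4079, 0.2247, 0.2501]
ee_rot: [-0.0, 0.512, 0.859, -0.0]
contact_force: [0.2, -0.2, -1.1]
width: 0.0
gripper_force: 0.0
clock: 1.6
position: [0.5219, 0.0648, 0.25]
ee_rot: [-0.0, 0.664, 0.748, -0.0]
contact_force: [1.1, 1.2, -0.4]
width: 0.0002
gripper_force: 0.0
clock: 1.8
position: [0.5216, 0.0657, 0.2496]
ee_rot: [-0.001, 0.663, 0.748, -0.0]
contact_force: [-1.3, 0.2, 1.2]
width: -0.0003
gripper_force: 0.0
[0.52157141 0.06565436 0.24958474] [[-0.12   0.993 -0.002]
 [ 0.993  0.12   0.001]
 [ 0.001 -0.002 -1.   ]]
```

View pics/w1.png

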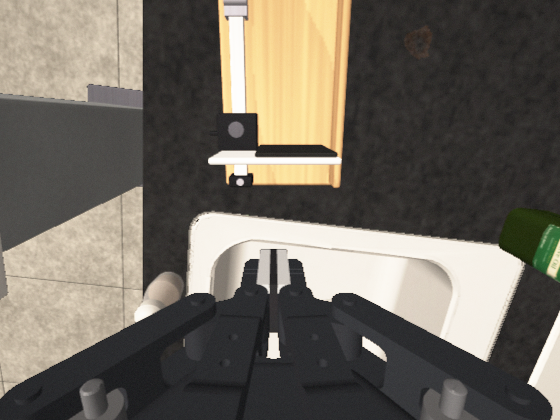

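The wrist view is square with the rack: boss at (236,129), the plate's bare top edge running at row ~162 from x 210 to 341, catch at the top edge (236,8), fingertips at (273,252).

```bash
python3 - <<'E'
from h import *
s=get_state(); T=wristT(s)
d=np.array([-.119,.993,0]); e=np.array([.993,.119,0])
for k,uv,z in [("boss",(236,129),.064),("plateL",(210,162),.117),("plateR",(341,162),.117),("blkR",(241,180),.042),("catch?",(236,8),.038),("tip",(273,250),s["position"][2]-.019),("fenceR",(338,186),.05)]:
    p=hit("wrist",uv,z,T); print(k,p.round(4),"along",((p-s["position"])@d*1e3).round(1),"across",((p-s["position"])@e*1e3).round(1))
E
```

```text
boss [0.4766 0.1224 0.064 ] along 60.9 across -37.4
plateL [0.4634 0.0954 0.117 ] along 35.6 across -53.8
plateR [0.5725 0.1088 0.117 ] along 36.0 across 56.1
blkR [0.4843 0.0678 0.042 ] along 5.8 across -36.3
catch? [0.4638 0.2333 0.038 ] along 172.5 across -37.0
tip [0.5197 0.0728 0.2308] along 6.4 across -0.6
fenceR [0.5897 0.0757 0.05  ] along 1.1 across 69.3
```

```bash
python3 -m inch '[{"claw":-1,"travel":[0,0,-0.21],"turn":0},{"claw":-1,"travel":[0,0,-0.42],"turn":0},{"claw":-1,"travel":[0,0,-0.63],"turn":0},{"claw":-1,"travel":[0,0,-0.84],"turn":0},{"claw":-1,"travel":[0,0,-0.84],"turn":0}]'; python3 -m inch '[{"claw":-1,"travel":[-0.006,0.05,0],"turn":0},{"claw":-1,"travel":[-0.009,0.075,0],"turn":0},{"claw":-1,"travel":[-0.011,0.09,0],"turn":0},{"claw":-1,"travel":[-0.013,0.105,0],"turn":0},{"claw":-1,"travel":[-0.015,0.125,0],"turn":0}]'
python3 - <<'E'
from h import *
s=get_state(); im=imaging.get_image("wrist"); cv2.imwrite("pics/w2.png",im[...,::-1])
print(s["position"],s["contact_force"])
E
```

```text
clock: 2.35
position: [0.5161, 0.0675, 0.0778]
ee_rot: [-0.005, 0.662, 0.75, -0.004]
contact_force: [-1.4, 0.1, 0.2]
width: -0.0002
gripper_force: 0.0
clock: 2.85
position: [0.5196, 0.0913, 0.0836]
ee_rot: [0.001, 0.663, 0.749, 0.001]
contact_force: [0.4, -1.3, 1.4]
width: 0.0
gripper_force: 0.0
[0.51956354 0.09130935 0.08359859] [ 0.42790767 -1.29870559  1.42213558]
```

View pics/w2.png

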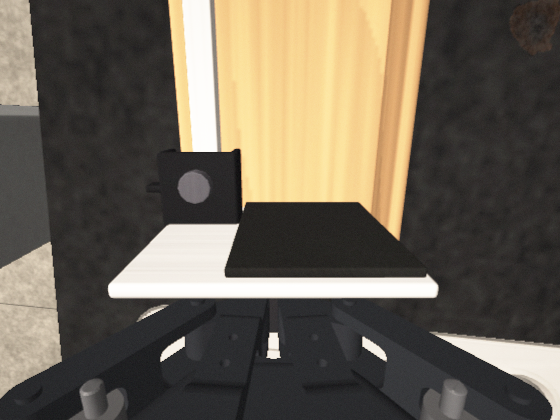

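The stop's boss is at (195,187), the pointer tip at (150,187), and the bare face's top edge at row ~296, with the fingers right behind it. I'll push on 90 mm, which still leaves the stop short of the catch.

```bash
for i in 1 2 3; do :; done; python3 -m inch '[{"claw":-1,"travel":[-0.0036,0.03,0],"turn":0},{"claw":-1,"travel":[-0.0072,0.06,0],"turn":0},{"claw":-1,"travel":[-0.0108,0.09,0],"turn":0},{"claw":-1,"travel":[-0.0144,0.12,0],"turn":0},{"claw":-1,"travel":[-0.018,0.149,0],"turn":0}]'; python3 -m inch '[{"claw":-1,"travel":[-0.0036,0.03,0],"turn":0},{"claw":-1,"travel":[-0.0072,0.06,0],"turn":0},{"claw":-1,"travel":[-0.0108,0.09,0],"turn":0},{"claw":-1,"travel":[-0.0144,0.12,0],"turn":0},{"claw":-1,"travel":[-0.018,0.149,0],"turn":0}]'; python3 -m inch '[{"claw":-1,"travel":[-0.0036,0.03,0],"turn":0},{"claw":-1,"travel":[-0.0072,0.06,0],"turn":0},{"claw":-1,"travel":[-0.0108,0.09,0],"turn":0},{"claw":-1,"travel":[-0.0144,0.12,0],"turn":0},{"claw":-1,"travel":[-0.018,0.149,0],"turn":0}]'; python3 -m inch '[{"claw":-1,"travel":[0,0,0],"turn":0},{"claw":-1,"travel":[0,0,0],"turn":0}]'
python3 - <<'E'
from h import *
s=get_state(); im=imaging.get_image("wrist"); cv2.imwrite("pics/w3.png",im[...,::-1])
print(s["position"],s["contact_force"])
E
```

```text
clock: 3.4
position: [0.515, 0.1216, 0.0823]
ee_rot: [0.0, 0.663, 0.749, 0.0]
contact_force: [1.3, -1.1, 0.5]
width: 0.0001
gripper_force: 0.0
clock: 3.9
position: [0.5114, 0.1514, 0.0823]
ee_rot: [0.0, 0.663, 0.749, 0.0]
contact_force: [-0.0, -0.7, 0.3]
width: -0.0005
gripper_force: 0.0
clock: 4.4
position: [0.5077, 0.1811, 0.0823]
ee_rot: [-0.0, 0.663, 0.749, -0.0]
contact_force: [0.6, -1.5, 0.7]
width: 0.0
gripper_force: 0.0
clock: 4.6
position: [0.5076, 0.1811, 0.0823]
ee_rot: [-0.0, 0.663, 0.749, -0.0]
contact_force: [0.2, -0.1, 0.6]
width: 0.0001
gripper_force: 0.0
[0.50757011 0.18105685 0.0822918 ] [ 0.163169   -0.14908209  0.62255917]
```

View pics/w3.png

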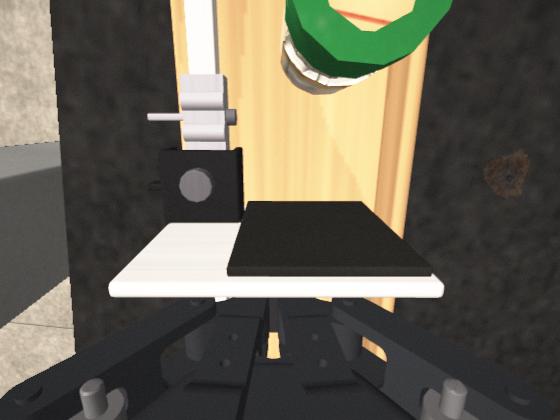

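The stop followed: boss at (196,185). The catch fin is at (165,117), with ridges at rows ~101 and ~133. Next I compute the remaining distance.

```bash
python3 - <<'E'
from h import *
s=get_state(); T=wristT(s)
d=np.array([-.119,.993,0])
for k,uv,z in [("boss",(196,185),.064),("ridge1",(205,132),.040),("ridge2",(205,101),.040),("fin",(165,117),.036),("plateedge",(273,284),.117)]:
    p=hit("wrist",uv,z,T); print(k,p.round(4),"along",((p-s["position"])@d*1e3).round(1))
E
```

```text
boss [0.4659 0.2163 0.064 ] along 40.2
ridge1 [0.4636 0.2397 0.04  ] along 63.7
ridge2 [0.4627 0.2552 0.04  ] along 79.2
fin [0.4411 0.2446 0.036 ] along 71.3
plateedge [0.505  0.1989 0.117 ] along 18.3
```

```bash
cat > m.py <<'E'
from h import *
# offset of stop boss and of TCP, plus the remaining distance to the catch
def meas(save=None):
    s=get_state(); im=imaging.get_image("wrist"); T=wristT(s)
    if save: cv2.imwrite(save,im[...,::-1])
    d=np.array([-.119,.993,0])
    g=cv2.cvtColor(im,cv2.COLOR_RGB2GRAY)
    m=((g[150:221,168:232]>50)*255).astype(np.uint8)
    cs,_=cv2.findContours(m,cv2.RETR_EXTERNAL,cv2.CHAIN_APPROX_NONE)
    cs=[c for c in cs if 400<cv2.contourArea(c)<1600]
    c,r=cv2.minEnclosingCircle(max(cs,key=cv2.contourArea)); uv=(c[0]+168,c[1]+150)
    b=hit("wrist",uv,.064,T)
    print("boss px",np.round(uv,1),round(r,1),"rel TCP",((b-s["position"])@d*1e3).round(1),"rail y",(b@d*1e3).round(1),"tcp",(s["position"]@d*1e3).round(1),"z",s["position"][2].round(4),"F",(s["contact_force"]@d).round(2))
meas()
E
python3 m.py; python3 -m inch '[{"claw":-1,"travel":[-0.0003,0.002,0],"turn":0},{"claw":-1,"travel":[-0.0006,0.005,0],"turn":0},{"claw":-1,"travel":[-0.0009,0.0075,0],"turn":0},{"claw":-1,"travel":[-0.0012,0.01,0],"turn":0},{"claw":-1,"travel":[-0.0012,0.01,0],"turn":0}]' | grep -E "pos|force"; python3 m.py;  python3 -m inch '[{"claw":-1,"travel":[-0.0003,0.002,0],"turn":0},{"claw":-1,"travel":[-0.0006,0.005,0],"turn":0},{"claw":-1,"travel":[-0.0009,0.0075,0],"turn":0},{"claw":-1,"travel":[-0.0012,0.01,0],"turn":0},{"claw":-1,"travel":[-0.0012,0.01,0],"turn":0}]' | grep -E "pos|force"; python3 m.py
```

```text
boss px [195.8 183.8] 18.0 rel TCP 40.8 rail y 160.0 tcp 119.2 z 0.0823 F -0.31
position: [0.5077, 0.1825, 0.0823]
contact_force: [0.1, -0.5, 1.1]
gripper_force: 0.0
boss px [195.6 186.2] 18.0 rel TCP 39.6 rail y 160.4 tcp 120.8 z 0.0823 F -0.51
position: [0.5074, 0.1848, 0.0823]
contact_force: [0.7, -0.5, 0.3]
gripper_force: 0.0
boss px [195.4 186.4] 17.8 rel TCP 39.6 rail y 162.6 tcp 123.1 z 0.0823 F -0.57
```

Contact comes at about 16 mm ahead of the TCP, more than the 11 mm half-width of the fingertips. A wider part higher up the finger may be touching the plate's top edge, so I'll back off, raise the tool 24 mm so only the fingertips meet the face, and recheck.

```bash
python3 -m inch '[{"claw":-1,"travel":[0.006,-0.05,0],"turn":0},{"claw":-1,"travel":[0.006,-0.05,0.06],"turn":0},{"claw":-1,"travel":[0.006,-0.05,0.12],"turn":0},{"claw":-1,"travel":[0.006,-0.05,0.12],"turn":0},{"claw":-1,"travel":[0.006,-0.05,0.12],"turn":0}]' | grep -E "pos|contact"; python3 - <<'E'
from h import *
s=get_state();T=wristT(s);d=np.array([-.119,.993,0])
im=imaging.get_image("wrist"); cv2.imwrite("pics/w4.png",im[...,::-1])
im=imaging.get_image("side"); cv2.imwrite("pics/s4.png",cv2.resize(im[150:260,150:310],None,fx=5,fy=5,interpolation=cv2.INTER_CUBIC)[...,::-1])
E
```

```text
position: [0.5091, 0.1748, 0.1072]
contact_force: [-0.4, 0.4, -0.1]
```

View pics/w4.png

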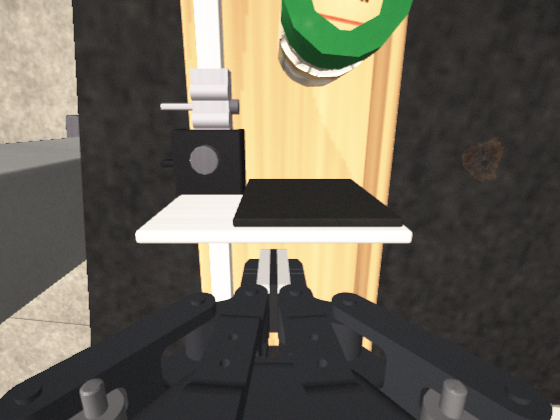

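View pics/s4.png

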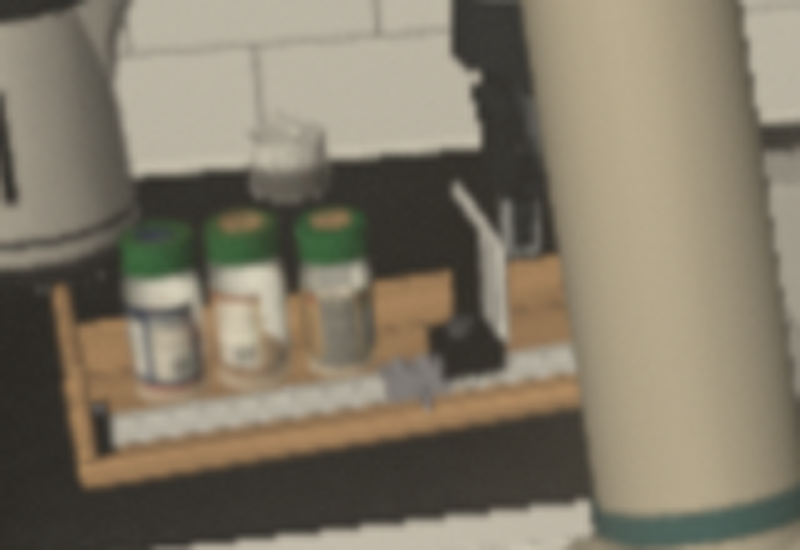

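The raised view shows bare fingertips at (273,255) behind the plate's face edge (row ~240). In the side crop the wider knuckle at (480–540,80–190) now sits above the plate's top, with the silvery tips at (505–540,230). Next I'll close the gap at this height and find the contact.

```bash
sed -i 's/g\[150:221,168:232\]>50/g[130:215,172:236]>50/; s/400<cv2.contourArea(c)<1600/250<cv2.contourArea(c)<1600/; s/c\[0\]+168,c\[1\]+150/c[0]+172,c[1]+130/' m.py; python3 m.py; python3 -m inch '[{"claw":-1,"travel":[-0.0024,0.02,0],"turn":0},{"claw":-1,"travel":[-0.0042,0.035,0],"turn":0},{"claw":-1,"travel":[-0.006,0.05,0],"turn":0},{"claw":-1,"travel":[-0.006,0.05,0],"turn":0}]' | grep -E "contact"; python3 m.py
python3 -m inch '[{"claw":-1,"travel":[-0.0006,0.005,0],"turn":0},{"claw":-1,"travel":[-0.0012,0.01,0],"turn":0},{"claw":-1,"travel":[-0.0018,0.015,0],"turn":0},{"claw":-1,"travel":[-0.0018,0.015,0],"turn":0}]' | grep -E "contact"; python3 m.py
python3 -m inch '[{"claw":-1,"travel":[-0.0006,0.005,0],"turn":0},{"claw":-1,"travel":[-0.0012,0.01,0],"turn":0},{"claw":-1,"travel":[-0.0018,0.015,0],"turn":0},{"claw":-1,"travel":[-0.0018,0.015,0],"turn":0}]' | grep -E "contact"; python3 m.py
```

```text
boss px [203.5 204. ] 33.0 rel TCP 24.1 rail y 137.1 tcp 113.0 z 0.1064 F -0.73
contact_force: [-0.8, 0.2, -0.3]
boss px [208.3 139. ] 28.2 rel TCP 60.1 rail y 183.6 tcp 123.5 z 0.1062 F 0.34
contact_force: [0.2, -0.2, -0.4]
boss px [203.5 141. ] 33.4 rel TCP 59.0 rail y 185.0 tcp 126.0 z 0.1063 F -0.25
contact_force: [0.1, 0.1, -1.0]
boss px [203.5 141. ] 33.4 rel TCP 59.0 rail y 188.2 tcp 129.1 z 0.1063 F 0.03
```

```bash
sed -i 's/^    cs=\[c for.*/    cs=[c for c in cs if cv2.contourArea(c)>250 and cv2.minEnclosingCircle(c)[1]<20 and cv2.contourArea(c)>2*cv2.minEnclosingCircle(c)[1]**2]/' m.py; python3 - <<'E'
import cv2,re
im=cv2.imread("pics/w4.png",0); print(im[160,172:250:4].tolist(), im[130:215:5,204].tolist())
E
python3 m.py; python3 -m inch '[{"claw":-1,"travel":[-0.0003,0.003,0],"turn":0},{"claw":-1,"travel":[-0.0006,0.005,0],"turn":0},{"claw":-1,"travel":[-0.0006,0.005,0],"turn":0}]' | grep -E "contact"; python3 m.py
```

```text
[36, 45, 43, 41, 42, 126, 126, 124, 126, 121, 126, 124, 50, 41, 44, 42, 46, 32, 14, 230] [41, 46, 44, 83, 129, 129, 126, 124, 125, 43, 43, 40, 40, 241, 244, 245, 244]
boss px [206.2 181.8] 15.4 rel TCP 37.0 rail y 166.1 tcp 129.1 z 0.1063 F -1.31
contact_force: [0.2, -1.1, 0.2]
boss px [206.2 181.7] 15.4 rel TCP 37.0 rail y 167.0 tcp 130.1 z 0.1063 F -1.15
```

Contact offset is now 14 mm, less than before, so the lower pose had indeed been touching with a wider part. I'll raise another 12 mm so only the last ~18 mm of the tips can touch.

```bash
python3 -m inch '[{"claw":-1,"travel":[0.003,-0.025,0],"turn":0},{"claw":-1,"travel":[0.003,-0.025,0.03],"turn":0},{"claw":-1,"travel":[0.003,-0.025,0.06],"turn":0},{"claw":-1,"travel":[0.003,-0.025,0.06],"turn":0}]' | grep -E "contact"; python3 m.py; python3 -m inch '[{"claw":-1,"travel":[-0.0012,0.01,0],"turn":0},{"claw":-1,"travel":[-0.0024,0.02,0],"turn":0},{"claw":-1,"travel":[-0.0036,0.03,0],"turn":0},{"claw":-1,"travel":[-0.0036,0.03,0],"turn":0}]' | grep -E "contact"; python3 m.py;python3 -m inch '[{"claw":-1,"travel":[-0.0006,0.005,0],"turn":0},{"claw":-1,"travel":[-0.0012,0.01,0],"turn":0},{"claw":-1,"travel":[-0.0018,0.015,0],"turn":0},{"claw":-1,"travel":[-0.0018,0.015,0],"turn":0}]' | grep -E "contact"; sed -i 's/^meas()/import sys; meas(*sys.argv[1:])/' m.py; python3 m.py pics/w5.png
```

```text
contact_force: [0.9, 0.2, -0.7]
boss px [208.5 169.5] 14.6 rel TCP 41.7 rail y 166.8 tcp 125.1 z 0.1196 F 0.13
contact_force: [0.8, -0.8, 0.4]
boss px [210.5 177.6] 14.6 rel TCP 37.0 rail y 168.3 tcp 131.3 z 0.1182 F -0.88
contact_force: [-0.2, -0.1, -0.0]
boss px [210.7 177.9] 14.5 rel TCP 36.9 rail y 171.0 tcp 134.1 z 0.1182 F -0.09
```

View pics/w5.png

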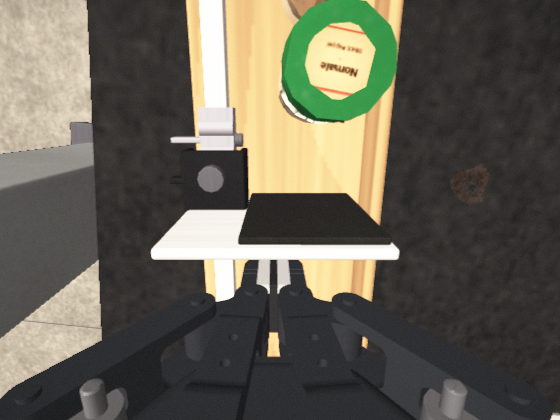

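The contact offset is unchanged at 14 mm between the last two heights, so it is the fingertips on the face. The catch fin is at (190,140) and the pointer at (178,180), so about 20 mm remain. I'll creep on now, watching the force.

```bash
python3 - <<'E'
from h import *
s=get_state(); T=wristT(s); d=np.array([-.119,.993,0])
for uv,z in [((190,140),.036),((217,142),.040),((217,121),.040),((210.7,177.9),.064)]: print(((hit("wrist",uv,z,T))@d*1e3).round(1))
E
python3 -m inch '[{"claw":-1,"travel":[-0.0006,0.005,0],"turn":0},{"claw":-1,"travel":[-0.0012,0.01,0],"turn":0},{"claw":-1,"travel":[-0.0018,0.015,0],"turn":0},{"claw":-1,"travel":[-0.0024,0.02,0],"turn":0},{"claw":-1,"travel":[-0.0024,0.02,0],"turn":0}]' | grep -E "contact"; python3 m.py
python3 -m inch '[{"claw":-1,"travel":[-0.0003,0.0025,0],"turn":0},{"claw":-1,"travel":[-0.0006,0.005,0],"turn":0},{"claw":-1,"travel":[-0.0006,0.005,0],"turn":0}]' | grep -E "contact"
python3 -m inch '[{"claw":-1,"travel":[-0.0003,0.0025,0],"turn":0},{"claw":-1,"travel":[-0.0006,0.005,0],"turn":0},{"claw":-1,"travel":[-0.0006,0.005,0],"turn":0}]' | grep -E "contact"
python3 -m inch '[{"claw":-1,"travel":[-0.0003,0.0025,0],"turn":0},{"claw":-1,"travel":[-0.0006,0.005,0],"turn":0},{"claw":-1,"travel":[-0.0006,0.005,0],"turn":0}]' | grep -E "contact"; python3 m.py
```

```text
191.0
190.1
203.2
171.0
contact_force: [0.2, -0.2, -0.8]
boss px [210.6 177.6] 14.6 rel TCP 37.1 rail y 175.3 tcp 138.3 z 0.1184 F -0.2
contact_force: [0.6, -1.1, 0.7]
contact_force: [-0.4, -0.6, -0.6]
contact_force: [0.2, -1.1, 0.9]
boss px [210.4 177.7] 14.5 rel TCP 37.0 rail y 178.2 tcp 141.2 z 0.1184 F -1.1
```

```bash
python3 -m inch '[{"claw":-1,"travel":[-0.0003,0.0025,0],"turn":0},{"claw":-1,"travel":[-0.0006,0.005,0],"turn":0},{"claw":-1,"travel":[-0.0006,0.005,0],"turn":0}]' | grep -E "contact"; python3 m.py
python3 -m inch '[{"claw":-1,"travel":[-0.0003,0.0025,0],"turn":0},{"claw":-1,"travel":[-0.0006,0.005,0],"turn":0},{"claw":-1,"travel":[-0.0006,0.005,0],"turn":0}]' | grep -E "contact"; python3 m.py
python3 -m inch '[{"claw":-1,"travel":[-0.0003,0.0025,0],"turn":0},{"claw":-1,"travel":[-0.0006,0.005,0],"turn":0},{"claw":-1,"travel":[-0.0006,0.005,0],"turn":0}]' | grep -E "contact"; python3 m.py
```

```text
contact_force: [-0.4, -0.3, 0.2]
boss px [210.3 177.8] 14.4 rel TCP 36.9 rail y 179.1 tcp 142.2 z 0.1184 F -0.28
contact_force: [-0.0, -1.3, 0.5]
boss px [210.3 177.8] 14.4 rel TCP 36.9 rail y 180.1 tcp 143.2 z 0.1184 F -1.29
contact_force: [0.9, -2.3, 0.8]
boss px [210.4 177.5] 14.6 rel TCP 37.1 rail y 180.9 tcp 143.8 z 0.1184 F -2.42
```

```bash
python3 -m inch '[{"claw":-1,"travel":[-0.0003,0.0025,0],"turn":0},{"claw":-1,"travel":[-0.0006,0.005,0],"turn":0},{"claw":-1,"travel":[-0.0006,0.005,0],"turn":0}]' | grep -E "contact"; python3 m.py
python3 -m inch '[{"claw":-1,"travel":[-0.0003,0.0025,0],"turn":0},{"claw":-1,"travel":[-0.0006,0.005,0],"turn":0},{"claw":-1,"travel":[-0.0006,0.005,0],"turn":0}]' | grep -E "contact"; python3 m.py
python3 -m inch '[{"claw":-1,"travel":[-0.0003,0.0025,0],"turn":0},{"claw":-1,"travel":[-0.0006,0.005,0],"turn":0},{"claw":-1,"travel":[-0.0006,0.005,0],"turn":0}]' | grep -E "contact"; python3 m.py
```

```text
contact_force: [0.5, -4.8, 1.3]
boss px [210.4 177.7] 14.5 rel TCP 36.9 rail y 181.0 tcp 144.1 z 0.1184 F -4.8
contact_force: [1.0, -6.5, 1.5]
boss px [210.3 177.7] 14.5 rel TCP 36.8 rail y 181.2 tcp 144.4 z 0.1184 F -6.54
contact_force: [1.9, -6.2, 2.1]
boss px [210.5 177.5] 14.6 rel TCP 36.9 rail y 182.6 tcp 145.7 z 0.1184 F -6.36
```

```bash
python3 -m inch '[{"claw":-1,"travel":[-0.0003,0.0025,0],"turn":0},{"claw":-1,"travel":[-0.0006,0.005,0],"turn":0},{"claw":-1,"travel":[-0.0006,0.005,0],"turn":0}]' | grep -E "contact"; python3 m.py
python3 -m inch '[{"claw":-1,"travel":[-0.0003,0.0025,0],"turn":0},{"claw":-1,"travel":[-0.0006,0.005,0],"turn":0},{"claw":-1,"travel":[-0.0006,0.005,0],"turn":0}]' | grep -E "contact"; python3 m.py
```

```text
contact_force: [-0.3, -5.6, 1.5]
boss px [210.3 177.7] 14.5 rel TCP 36.9 rail y 184.1 tcp 147.2 z 0.1184 F -5.55
contact_force: [0.3, -2.5, 0.6]
boss px [210.4 177.6] 14.7 rel TCP 37.1 rail y 186.2 tcp 149.1 z 0.1183 F -2.51
```

```bash
python3 -m inch '[{"claw":-1,"travel":[-0.0002,0.002,0],"turn":0},{"claw":-1,"travel":[-0.0005,0.004,0],"turn":0},{"claw":-1,"travel":[-0.0005,0.004,0],"turn":0}]' | grep -E "contact"; python3 m.py
```

```text
contact_force: [-0.1, -1.6, 0.9]
boss px [210.2 178. ] 14.3 rel TCP 36.8 rail y 187.3 tcp 150.4 z 0.1183 F -1.62
```

```bash
python3 -m inch '[{"claw":-1,"travel":[-0.0002,0.002,0],"turn":0},{"claw":-1,"travel":[-0.0004,0.003,0],"turn":0},{"claw":-1,"travel":[-0.0004,0.003,0],"turn":0}]' | grep -E "contact"; python3 m.py
```

```text
contact_force: [1.2, -2.0, 1.7]
boss px [210.3 177.8] 14.5 rel TCP 36.9 rail y 187.7 tcp 150.8 z 0.1184 F -2.17
```

```bash
python3 -m inch '[{"claw":-1,"travel":[-0.0002,0.002,0],"turn":0},{"claw":-1,"travel":[-0.0004,0.003,0],"turn":0},{"claw":-1,"travel":[-0.0004,0.003,0],"turn":0}]' | grep -E "contact"; python3 m.py
```

```text
contact_force: [0.1, -0.7, 0.8]
boss px [210.4 177.5] 14.6 rel TCP 37.1 rail y 188.5 tcp 151.3 z 0.1183 F -0.68
```

```bash
python3 -m inch '[{"claw":-1,"travel":[-0.0002,0.002,0],"turn":0},{"claw":-1,"travel":[-0.0004,0.003,0],"turn":0},{"claw":-1,"travel":[-0.0004,0.003,0],"turn":0}]' | grep -E "contact"; python3 m.py pics/w6.png
```

```text
contact_force: [-0.2, -0.7, -0.3]
boss px [210.4 177.8] 14.4 rel TCP 36.9 rail y 188.9 tcp 152.0 z 0.1183 F -0.64
```

```bash
python3 -m inch '[{"claw":-1,"travel":[-0.0002,0.002,0],"turn":0},{"claw":-1,"travel":[-0.0004,0.003,0],"turn":0},{"claw":-1,"travel":[-0.0004,0.003,0],"turn":0}]' | grep -E "contact"; python3 m.py pics/w6.png
```

```text
contact_force: [0.3, -0.9, -0.4]
boss px [211.  177.5] 14.5 rel TCP 37.1 rail y 189.7 tcp 152.6 z 0.1183 F -0.93
```

```bash
python3 -m inch '[{"claw":-1,"travel":[-0.0002,0.002,0],"turn":0},{"claw":-1,"travel":[-0.0004,0.003,0],"turn":0},{"claw":-1,"travel":[-0.0004,0.003,0],"turn":0}]' | grep -E "contact"; python3 m.py pics/w7.png
```

```text
contact_force: [-0.2, -0.5, 0.1]
boss px [209.9 166.9] 14.5 rel TCP 43.4 rail y 196.4 tcp 153.0 z 0.1183 F -0.43
```

The stop jumped about 6.5 mm ahead of the fingers, so it is in the catch. I'll back off and lift clear.

```bash
python3 -m inch '[{"claw":-1,"travel":[0.01,-0.08,0],"turn":0},{"claw":-1,"travel":[0.024,-0.2,0],"turn":0},{"claw":-1,"travel":[0.024,-0.2,0.2],"turn":0},{"claw":-1,"travel":[0.024,-0.2,0.4],"turn":0},{"claw":-1,"travel":[0.024,-0.2,0.4],"turn":0}]'; python3 -m inch '[{"claw":-1,"travel":[0,0,0],"turn":0},{"claw":-1,"travel":[0,0,0],"turn":0}]' >/dev/null; python3 - <<'E'
from h import *
im=imaging.get_image("wrist"); cv2.imwrite("pics/w8.png",cv2.resize(im[20:240,160:400],None,fx=2.5,fy=2.5,interpolation=cv2.INTER_CUBIC)[...,::-1])
E
```

```text
clock: 16.45
position: [0.5123, 0.1738, 0.2038]
ee_rot: [0.004, 0.663, 0.749, 0.004]
contact_force: [1.0, -0.3, -0.1]
width: -0.0002
gripper_force: 0.0
```

View pics/w8.png

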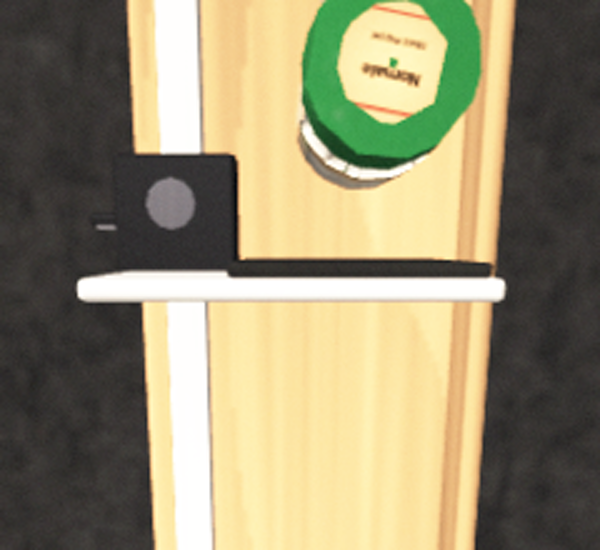

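The pointer (105,215) lies over the bright fin (105,227), offset only by parallax. The stop stands alone in the catch, the nearest jar is clear and untouched, and the gripper is free.

```bash
python3 -c "
from rig import ticket; print(ticket.sign_off())"
```

```text
the job is handed in; nothing more can be done
None
```

The stop rode over the first ridge, jumped about 6.5 mm into the catch and sits there by itself with its pointer over the fin, and the job is handed in; for the first part of the push a wider part of the fingers above the tips probably touched the plate's top edge, so I raised the tool and did the rest with the fingertips alone.

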